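# Counter-hold the hidden bolt head while the nut runs home

### The job

The nut driver is already running on the rod clamp, but the bolt just spins round with the nut, so the clamp disc never closes on the rod. Reach down into the narrow gap behind the bracket's cheek, take the hidden hexagonal bolt head between the fingers and hold it from turning until the nut has drawn the clamp disc fully home and the driver has stalled. Finish while still gripping the head and holding it still, and leave the bottle, spanner, dish and box on the bench where they are.

Things in the scene. Friction and masses are not known exactly. Their poses are not given: they have to be found in the camera images.
- clamp: Fixed rod clamp: grey steel U bracket, 2 upright cheeks, on a jig plate (390 x 150 x 12 mm) that also carries the nut driver in its stand; yaw within 25 deg of 0. Origin on the bench straight below the bolt head; x level along the bolt, from head to driver; y along cheeks and rod; z up. Plate spans x -60 to 330, rod (12 mm thick, 85 up, at x 34) y +-124. Disc, driver, stand: below 145 up, x over 37.
- gap (a point): Middle of the gap's mouth, level with the cheeks' top edges, 147 mm above the bench (axes as the clamp's). The gap is 46 mm wide in x (4 mm to the clamp's -x side of the bolt head's centre), 90 mm long in y, open above and at both ends, its floor 18 mm above the bench. Each cheek is 6 mm thick. Only the cheek at +x holds the bolt, on a washer and rubber bush, both slimmer (22 mm) than the head.
- bolt: Steel bolt. Origin at the centre of its hexagonal head, 112 mm above the bench, 35 below the cheeks' tops: 24 mm across flats, 27.7 across corners, 10 thick along x, the bolt's axis towards the driver. Gap left: 22 mm on its -x side, 14 on +x; nothing beside it in y. The driver spins it about x at 2 rad/s, the centre stays put. Held at any roll it pulls with at most 0.12 N m.
- nut (a joint): Stand-off in m of the nut with its captive round clamp disc (aluminium, 64 mm across, 8 thick, on the nut's side towards the bracket) from home on the rod: 0 = disc fully home on the rod; starts 0.0024 to 0.0044 open. It closes only while the bolt is held from turning, 2 mm for each turn of the nut; from a firm hold it takes 5 to 10 s to come home.
- spindle (a joint): Angle in rad of the driver's spindle and its dark fluted socket (35 mm across, over the nut). Grows by about 2 rad/s while the bolt spins along and 1.5 rad/s while the bolt is held; stops once the disc is home with the bolt held (the driver has stalled but keeps pushing).
- reagent_bottle: Amber glass bottle, 60 mm diameter, 125 mm tall, black cap, standing loose on the bench. Origin at the centre of its underside. Not to be disturbed.
- spanner: Loose steel spanner, 190 mm long, lying on the bench; origin at the centre of its underside. Not to be disturbed.
- parts_dish: Loose white ceramic dish, 90 mm diameter, 35 mm tall. Origin at the centre of its underside. Not to be disturbed.
- tip_box: Loose white and grey plastic box, 120 x 85 x 68 mm. Origin at the centre of its underside. Not to be disturbed.

How it is judged:
By the outcome, as a careful person would: the job done as asked, in the order asked, and still so for the second after the job is handed in, while the arm keeps its last pose, push and grip.
It also fails if it takes over 51 s, if anything falls off the work surface, if the arm or the gripper's body presses on something with over 40 N, if the wrist force passes 120 N, or if a joint passes its speed limit or range.

### The arm

A 6-joint arm with a two-finger parallel gripper is mounted at the origin on the work surface. World frame = base frame: x ahead of the robot, y to its left, z up, the work surface at z = 0. Lengths are in mm, angles in rad, forces in N, time in s.
With the tool pointing down it reaches from about 275 to 1000 mm from the base axis. Payload 8.4 kg.
Tool frame: the origin (TCP) lies at the very end of the fingers, on their centre line; the grasp point (between the pads) lies behind it (r.grip_point_offset is the x of the grasp point in the tool frame, in mm); x points along the fingers, z is the direction in which the jaws open and shut, and the axes are right-handed (so a half turn about x gives the same grasp; the last joint's range is limited). The gripper opens to 85 mm and grips with 20 to 120 N. Pads are 22 mm wide; open, the fingers measure 114 mm over their backs; the gripper's body (76 mm by 85 mm) begins 54 mm behind the grasp point. The pads swing forward as they close: fully open they stand 13 mm farther back than shut.
Start: joints at [-1.303, 0.353, 1.633, -0, 1.155, -0.002], TCP at [166.585, -602.393, 231.281] pointing down, gripper open.
Joint ranges: [-2.63, 2.63], [-0.92, 2.1], [0.06, 2.66], [-1.3, 4.44], [0, 2.69], [-3.02, 3.02]. Speed limits (rad/s): [2.22, 2.22, 2.79, 3.14, 3.14, 3.14].

### API

Orientations are given as [roll, pitch, yaw] about the fixed x, y, z axes, in that order (R = Rz(yaw) Ry(pitch) Rx(roll)).
In Python, from rig import r, vision, order gives the robot as it stands. The module is installed in compiled form; this text tells all that it offers.
- The arm moves only by the tool step_arm, never from a script. Its argument "rows" is a list of rows, each a list of 7 numbers: the shift along the world's x, y, z in mm, then the turn, a rotation vector about the world's x, y, z in rad, then the finger opening in mm, from 0 to 85.4. A call has exactly 8 rows; each row is the pose to reach, as a shift and turn from the pose measured when the call began; what a row does not reach only later rows make up. A row lasts 1/8 s, in which the tool goes at most 62.5 mm and 10.7 degrees, less where a joint would pass 70% of its speed; a pose out of reach is approached as far as the arm can. A call with a gripper value outside its range is refused whole. The fingers move at their own pace and stop on an object; "force" is the grip in N (left out, the last holds). Time passes only in rows, so rows that repeat a pose let the fingers close, or fill a call up. It gives the time, the measured TCP pose, the force and the opening at its end, in the units of the state.
- r.sense(): the state, without advancing time (a new reading comes with each control period).
- vision.grab_frame(name): name is "scene" or "top" or "wrist"; returns (picture, depth): 384x512x3 uint8, red, green, blue; 384x512 float32, mm along the optical axis (not along the pixel's ray), 0 where there is no reading.
- vision.camera_info(name): a dict with "K" (3x3 intrinsics, pixels), "distortion" ([k1, k2, p1, p2, k3] as OpenCV has them; the pictures are not rectified), "origin" and "attitude" of the camera in the world; the wrist camera has in their place "tool_from_camera" (4x4, takes a point from camera to tool coordinates, whose origin is the TCP and whose axes are the tool frame's). Camera axes: x right, y down, z forward; pixel columns grow to the right and rows downward; lengths in mm; the calibration is good to about 2 mm. A picture is of the moment at which its call begins: read the wrist's pose just before it. camera_info takes no time and is no camera call.
- order.sign_off(): hands the job in, once; it reports no verdict.
The state is a dict: "clock": time; "qpos": joint angles; "qvel": joint speeds; "joint_efforts": joint torques, N m; "eef_pos": TCP position; "tcp_rot": TCP orientation; "contact_force": force on the tool from outside, world axes, zero at the start; "wrist_torque": the same for the moment, N m; "opening": opening from 0.0 (shut) to 1.0 (fully open).
Only numpy, scipy, OpenCV 4.12 (cv2) and the standard library are available. Lean on these libraries where they do the work, as an engineer would, in place of code of your own. Each camera call takes 0.05 s, during which the arm holds its last target.

## Working session

There is one attempt and no reset: what is moved stays moved. The work goes in short steps, Python scripts to look and compute and a tool call to move; the robot and the scene stay as the last step left them, time stands still between calls to the robot, and variables do not carry over. Pictures are saved under pics/ and viewed, and the job is handed in when it is done.

Besides the shell and the picture viewer there is one more tool, called as name([rows], argument=value, ...), one row to a line, values as JSON. step_arm: Moves the arm, as the interface text tells. Its arguments: {"type":"object","properties":{"rows":{"type":"array"},"force":{"type":"number"}},"required":["rows"]}

```bash
mkdir -p pics; python3 - <<'E'
from rig import r, vision, order
import cv2,numpy as np
s=r.sense();print(s, r.grip_point_offset)
for n in ["scene","top"]:
    p,d=vision.grab_frame(n); cv2.imwrite(f"pics/{n}0.png",p[:,:,::-1]); np.save(f"{n}0.npy",d)
    print(n,vision.camera_info(n))
print(vision.camera_info("wrist"))
E
```

```text
{'clock': 0.0, 'qpos': array([-1.30338542e+00,  3.53682493e-01,  1.63415675e+00,  7.66022406e-08,
        1.15518426e+00, -2.41351732e-03]), 'qvel': array([-0.00067126, -0.00018029,  0.00097942,  0.00131808, -0.00125222,
        0.0010927 ]), 'joint_efforts': array([-9.43788000e-04, -6.05254769e+01, -3.42060077e+01, -6.49008211e-05,
        9.29686474e-03,  7.47229265e-07]), 'eef_pos': array([ 166.4647253 , -601.91914588,  230.53055276]), 'tcp_rot': array([3.13913019, 1.56936548, 1.83815825]), 'contact_force': array([ 0.11997088, -0.73483737,  0.43514195]), 'wrist_torque': array([ 0.01469339, -0.0793039 , -0.05683086]), 'opening': 1.0011746883659511} -18.700000000000003
scene {'K': array([[464.41443846,   0.        , 257.68598156],
       [  0.        , 464.41443846, 192.86287118],
       [  0.        ,   0.        ,   1.        ]]), 'distortion': array([-0.18150591,  0.        ,  0.        ,  0.        ,  0.        ]), 'origin': array([1190.11012275, -159.47355262, 1005.46512354]), 'attitude': array([-2.45918662e+00, -1.41881817e-04,  1.34085644e+00])}
top {'K': array([[373.08167479
[... 257 characters left out ...]
 3.97469266, 1037.42768457]), 'attitude': array([-3.06369962, -0.01682971, -1.55632923])}
{'K': array([[323.98293914,   0.        , 262.51291676],
       [  0.        , 323.98293914, 187.14583122],
       [  0.        ,   0.        ,   1.        ]]), 'distortion': array([-0.04543302,  0.        ,  0.        ,  0.        ,  0.        ]), 'tool_from_camera': array([[-2.89477101e-04, -3.19366302e-01,  9.47631300e-01,
        -1.42418717e+02],
       [-3.16936703e-04, -9.47631263e-01, -3.19366386e-01,
         8.30370700e+01],
       [ 9.99999908e-01, -3.92788396e-04,  1.73098648e-04,
         1.12982479e+00],
       [ 0.00000000e+00,  0.00000000e+00,  0.00000000e+00,
         1.00000000e+00]])}
```

View pics/scene0.png

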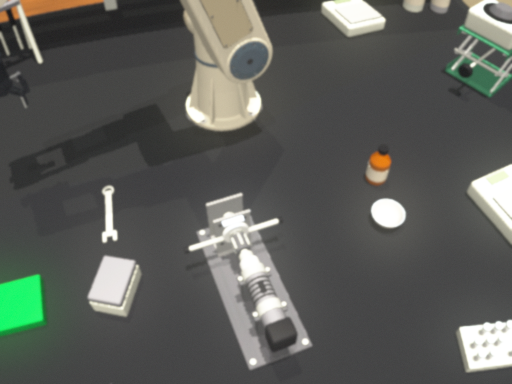

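View pics/top0.png

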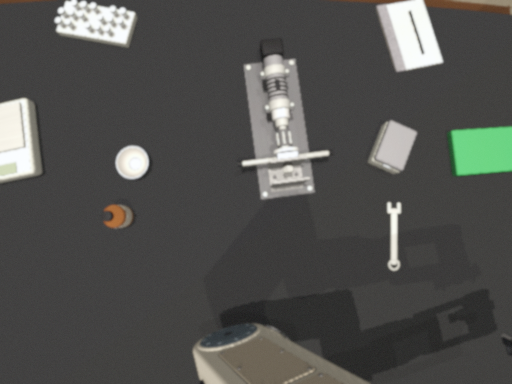

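```bash
cat > h.py <<'E'
import numpy as np,cv2
from scipy.spatial.transform import Rotation as R
from rig import r,vision,order
def RT(rpy): return R.from_euler('xyz',rpy).as_matrix()
def campose(n,s=None):
    c=vision.camera_info(n)
    if n=="wrist":
        T=c['tool_from_camera'];A=RT(s['tcp_rot'])
        return c['K'],c['distortion'],A@T[:3,:3],A@T[:3,3]+s['eef_pos']
    return c['K'],c['distortion'],RT(c['attitude']),c['origin']
def rays(n,uv,s=None):
    K,D,A,o=campose(n,s)
    u=cv2.undistortPoints(np.array(uv,float).reshape(-1,1,2),K,D)[:,0]
    return o,np.c_[u,np.ones(len(u))]@A.T
def onplane(n,uv,z,s=None):
    o,d=rays(n,uv,s); return o+d*((z-o[2])/d[:,2])[:,None]
def cloud(n,depth,s=None):
    h,w=depth.shape; v,u=np.mgrid[:h,:w]
    o,d=rays(n,np.c_[u.ravel(),v.ravel()],s)
    return (o+d*depth.reshape(-1,1)).reshape(h,w,3)
E
python3 - <<'E'
from h import *
P=cloud("top",np.load("top0.npy"));
# plate corners
img=cv2.imread("pics/top0.png")
cv2.imwrite("pics/topz.png",cv2.resize(img[40:210,230:340],None,fx=5,fy=3.5*1.42,interpolation=cv2.INTER_CUBIC)[:, :][:600*2][::1] if 0 else cv2.resize(img[135:205,230:340],None,fx=7,fy=7,interpolation=cv2.INTER_CUBIC))
m=np.zeros(P.shape[:2],bool);m[50:205,235:335]=1
z=P[...,2]
for a,b in [(5,20),(140,155)]:
    q=P[m&(z>a)&(z<b)]; print(len(q),q.min(0),q.max(0))
    rect=cv2.minAreaRect(q[:,:2].astype(np.float32));print(rect,cv2.boxPoints(rect))
print(P[150,200],P[300,420])
p,d=vision.grab_frame("wrist");cv2.imwrite("pics/w0.png",p[:,:,::-1])
for n,uv in [("corner bolts",[(265,194),(310,188),(249,67),(292,63)])]: print(onplane("top",uv,14))
E
```

```text
4389 [ 460.80876619 -218.37590838    5.01144231] [903.37813302  59.80091269  19.98618955]
((680.6297607421875, -77.13226318359375), (440.33746337890625, 272.25714111328125), 2.975113868713379) [[ 453.6924    47.38558]
 [ 467.82315 -224.5046 ]
 [ 907.56714 -201.6501 ]
 [ 893.4364    70.24007]]
458 [ 502.5322819  -126.96759103  140.00421498] [840.67095185 -11.7619888  152.22992919]
((675.3117065429688, -59.69048309326172), (338.2275085449219, 88.35942840576172), 8.093429565429688) [[ 501.66238   -39.75994 ]
 [ 514.1023   -127.239296]
 [ 848.96106   -79.621025]
 [ 836.5211      7.85833 ]]
[606.22905446 158.99685357   0.74121709] [ 192.15826976 -466.52922603    4.00016163]
[[ 484.26199538  -25.15696975   14.        ]
 [ 502.78116119 -149.34410172   14.        ]
 [ 846.646459     25.28504006   14.        ]
 [ 861.62515684  -97.69388872   14.        ]]
```

View pics/topz.png

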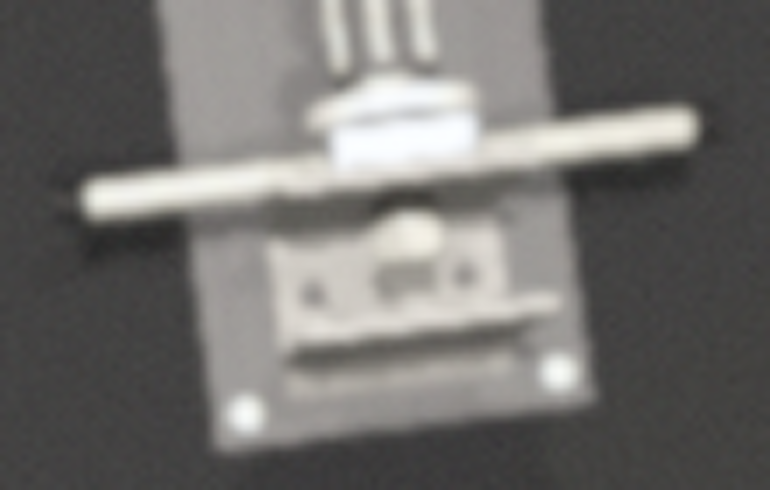

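View pics/w0.png

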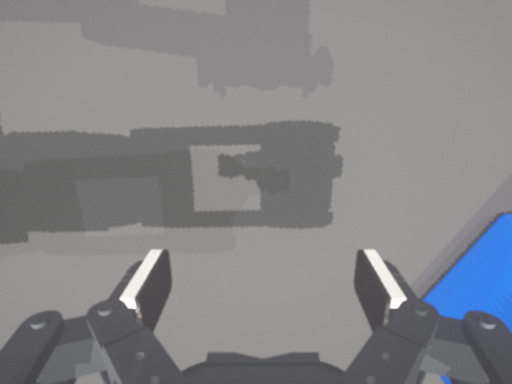

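```bash
python3 - <<'E'
from h import *
s=r.sense();A=RT(s['tcp_rot']);print(A)
print(onplane("top",[(288.3,168.1)],118))
y=np.radians(8.2)
T=np.array([[0,0,0],[0,0,0],[0,0,0]],float)
T[:,0]=[0,0,-1];
for sg in(1,-1):
    T[:,2]=np.array([-np.sin(y),np.cos(y),0])*sg; T[:,1]=np.cross(T[:,2],T[:,0])
    print(sg,T[:,1],R.from_matrix(T@A.T).as_rotvec())
print(np.array([540,-81,290])-s['eef_pos'])
E
```

```text
[[-2.71573476e-04  9.63822889e-01  2.66543363e-01]
 [ 1.08356776e-03  2.66543500e-01 -9.63822281e-01]
 [-9.99999376e-01  2.70692281e-05 -1.11675355e-03]]
[[543.04083662 -79.32717745 118.        ]]
1 [-0.98977623 -0.14262893 -0.        ] [ 3.05777706e-04 -1.65939377e-03  3.01490418e+00]
-1 [0.98977623 0.14262893 0.        ] [-0.00109932 -0.00020257 -0.12668801]
[373.50055409 521.0172973   59.29964786]
```

step_arm([
  [30,42,10,0,0,-0.02,70],
  [62,87,20,0,0,-0.04,60],
  [95,132,30,0,0,-0.06,55],
  [127,178,40,0,0,-0.08,50],
  [160,223,50,0,0,-0.1,50],
  [193,268,60,0,0,-0.127,50],
  [225,314,60,0,0,-0.127,50],
  [258,360,60,0,0,-0.127,50],
])

```text
clock: 1.15
eef_pos: [425.2, -240.4, 290.9]
tcp_rot: [2.568, 1.57, 1.14]
contact_force: [0.7, -0.0, 0.1]
opening: 0.585
```

```bash
python3 - <<'E'
from h import *
s=r.sense();print(s['clock'],s['eef_pos'],s['tcp_rot'],s['opening'],s['qpos']); print(np.array([540,-81,270])-s['eef_pos'])
E
```

```text
1.15 [ 425.24798025 -240.44741244  290.93142866] [2.56768474 1.5699888  1.13954824] 0.584620911917537 [-5.18246304e-01  7.99800308e-02  1.84578561e+00  8.57941462e-04
  1.21589730e+00  9.09592035e-01]
[114.75201975 159.44741244 -20.93142866]
```

step_arm([
  [30,41,0,0,0,0,50],
  [60,82,-5,0,0,0,50],
  [90,124,-10,0,0,0,50],
  [115,159,-21,0,0,0,50],
  [115,159,-21,0,0,0,50],
  [115,159,-21,0,0,0,50],
  [115,159,-21,0,0,0,50],
  [115,159,-21,0,0,0,50],
])

```text
clock: 2.15
eef_pos: [540.0, -82.3, 270.3]
tcp_rot: [2.071, 1.57, 0.641]
contact_force: [0.4, -0.2, 1.4]
opening: 0.588
```

```bash
python3 - <<'E'
from h import *
s=r.sense();print(s['clock'],s['eef_pos'],s['opening'],s['qpos']); print(RT(s['tcp_rot']))
p,d=vision.grab_frame("wrist");cv2.imwrite("pics/w1.png",p[:,:,::-1]);np.save("w1.npy",d)
np.save("s1.npy",s,allow_pickle=True)
P=cloud("wrist",d,s);Z=P[...,2]
print(np.histogram(Z[d>0],bins=range(-10,220,10)))
m=(Z>142)&(Z<152);q=P[m];print(len(q));
E
```

```text
2.15 [539.97904873 -82.27265648 270.2659178 ] 0.5883056266848415 [-1.54396282e-01  1.93260427e-01  1.75956110e+00  7.73596338e-04
  1.18806796e+00  1.27476666e+00]
[[ 8.05261729e-04  9.90027097e-01  1.40874762e-01]
 [ 6.00938322e-04  1.40874303e-01 -9.90027307e-01]
 [-9.99999495e-01  8.81888145e-04 -4.81504537e-04]]
(array([74485, 56671, 13181,   604,   616,   730,   693,  1806,   276,
        1573,  1503,   448,  1182,  4276,  1533,  3074,     0,     0,
           0,     0,     0,     0]), array([-10,   0,  10,  20,  30,  40,  50,  60,  70,  80,  90, 100, 110,
       120, 130, 140, 150, 160, 170, 180, 190, 200, 210]))
2237
```

View pics/w1.png

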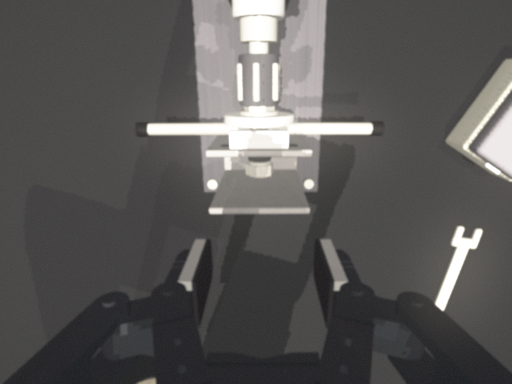

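```bash
python3 - <<'E'
from h import *
s=np.load("s1.npy",allow_pickle=True).item();d=np.load("w1.npy")
print(onplane("wrist",[(205,153),(312,153),(210,211),(308,211),(137,128),(382,128)],147,s))
print("rod",onplane("wrist",[(137,128),(382,128)],91,s))
print("plate bolts",onplane("wrist",[(212,185),(309,185)],14,s))
print("head",onplane("wrist",[(246,168),(272,168),(259,168)],112,s))
P=cloud("wrist",d,s)
for v in(150,152,154,158,163,168,172,176,208,210,212):print(v,P[v,259].round(1),P[v,230].round(1),P[v,290].round(1))
for u in range(240,280,3):print(u,P[168,u].round(1))
img=cv2.imread("pics/w1.png");cv2.imwrite("pics/w1z.png",cv2.resize(img[120:220,195:325],None,fx=6,fy=6,interpolation=cv2.INTER_CUBIC))
E
```

```text
[[ 557.03067294  -32.22452014  147.        ]
 [ 569.61429651 -120.91449057  147.        ]
 [ 505.23766146  -41.08593986  147.        ]
 [ 517.48919981 -127.29088622  147.        ]
 [ 570.2090255    25.20471081  147.        ]
 [ 598.47719056 -174.10332005  147.        ]]
rod [[ 559.22179366   45.61088944   91.        ]
 [ 593.44662349 -195.69530875   91.        ]]
plate bolts [[ 483.38778377  -25.12673262   14.        ]
 [ 501.0758582  -149.67200315   14.        ]]
head [[539.27282668 -67.36086932 112.        ]
 [542.78257413 -92.08536241 112.        ]
 [541.02643545 -79.72411487 112.        ]]
150 [565.6 -76.7 145.9] [561.9 -52.5 144.3] [ 569.5 -102.3  146.7]
152 [564.2 -76.9 147.2] [560.8 -52.9 147. ] [ 567.8 -102.5  146.9]
154 [562.3 -77.1 146.2] [559.2 -53.1 147.4] [ 566.2 -102.8  147.1]
158 [553.3 -78.1 122.5] [523.3 -44.6  17.9] [ 533.8 -118.8   17.6]
163 [548.8 -78.8 123.3] [516.8 -45.3  17.4] [ 527.6 -119.8   18.5]
168 [544.4 -79.4 124.5] [510.2 -46.   17. ] [ 521.3 -120.8   18.9]
172 [540.7 -79.9 124.9] [509.  -47.4  30.6] [ 519.3 -120.2   30.5]
176 [536.9 -80.4 124.7] [509.4 -49.1  48.3] [ 519.6 -118.6   49.4]
208 [514.  -83.8 146.4] [509.7 -58.3 144.8] [ 517.6 -111.1  145.9]
210 [512.3 -84.1 146.9] [508.9 -58.6 147.4] [ 515.7 -111.5  145.9]
212 [510.2 -84.4 146.4] [506.5 -58.8 146.3] [ 514.9 -111.4  148.6]
240 [511.9 -58.5  16.9]
243 [513.  -62.3  18.7]
246 [540.7 -67.4 117.2]
249 [541.7 -70.2 119.3]
252 [542.9 -73.  122.4]
255 [544.1 -75.7 125.4]
258 [544.6 -78.5 125.6]
261 [544.9 -81.2 125.5]
264 [544.8 -84.  123.4]
267 [544.8 -86.8 122.1]
270 [544.6 -89.7 119.9]
273 [518.1 -99.7  18. ]
276 [ 518.9 -103.4   19.1]
279 [ 519.4 -107.1   19. ]
```

View pics/w1z.png

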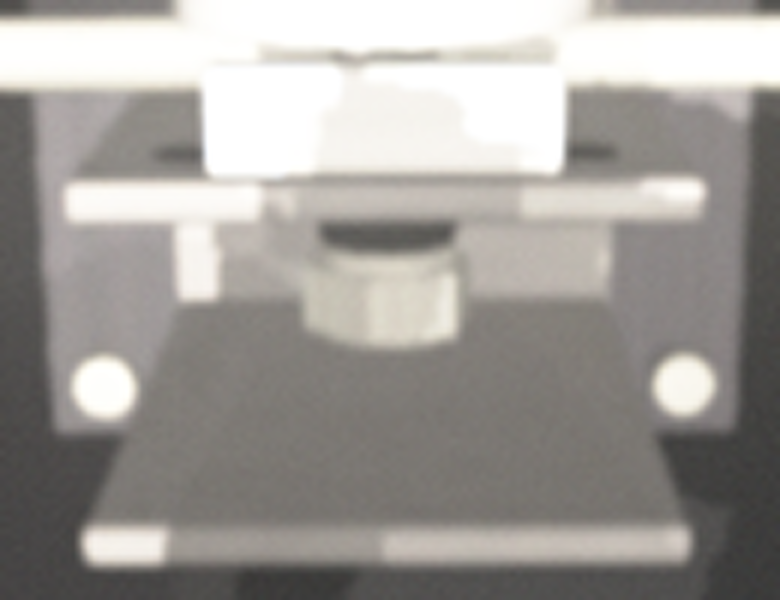

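step_arm([
  [-0.4,2,-20,0,0,0,50],
  [-0.4,2,-45,0,0,0,50],
  [-0.4,2,-70,0,0,0,50],
  [-0.4,2,-95,0,0,0,50],
  [-0.4,2,-105,0,0,0,50],
  [-0.4,2,-115,0,0,0,50],
  [-0.4,2,-120,0,0,0,50],
  [-0.4,2,-120,0,0,0,50],
], force=60)

```text
clock: 3.2
eef_pos: [539.7, -80.2, 150.4]
tcp_rot: [1.995, 1.57, 0.565]
contact_force: [-0.5, 0.1, -0.0]
opening: 0.584
```

```bash
python3 - <<'E'
from h import *
s=r.sense();print(s['clock'],s['eef_pos'],s['opening']); print(RT(s['tcp_rot']),s['contact_force'])
p,d=vision.grab_frame("wrist");cv2.imwrite("pics/w2.png",p[:,:,::-1]);np.save("w2.npy",d);np.save("s2.npy",s,allow_pickle=True)
E
```

```text
3.2 [539.71972967 -80.23482219 150.38314229] 0.5838205532911045
[[ 9.59540200e-04  9.90024418e-01  1.40892623e-01]
 [ 6.08656432e-04  1.40892083e-01 -9.90024773e-01]
 [-9.99999354e-01  1.03572377e-03 -4.67393112e-04]] [-0.47122736  0.12480872 -0.00970879]
```

View pics/w2.png

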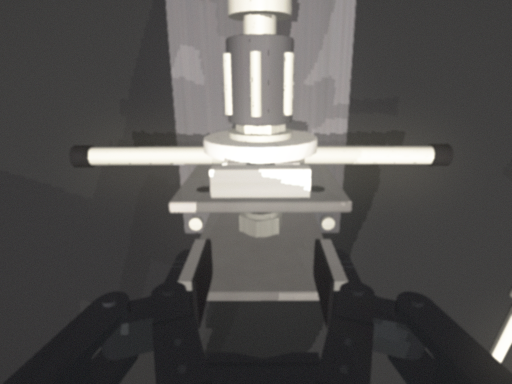

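```bash
python3 - <<'E'
from h import *
s=np.load("s2.npy",allow_pickle=True).item();d=np.load("w2.npy")
P=cloud("wrist",d,s); A=RT(s['tcp_rot'])
for v in (217,222,226,230):
    idx=[u for u in range(225,300) if P[v,u,2]>95 and P[v,u,2]<135]
    q=(P[v,idx]-s['eef_pos'])@A; print(v,idx[0],idx[-1],q[0].round(1),q[-1].round(1),q[len(q)//2].round(1))
for v in range(200,216,3): print(v,((P[v,[200,320]]-s['eef_pos'])@A).round(1))
for v in range(290,302,2): print(v,((P[v,[235,290]]-s['eef_pos'])@A).round(1))
E
```

```text
217 239 281 [ 33.2   5.4 -12.9] [39.2  2.7 12.3] [28.6  7.4 -0.4]
222 239 281 [ 34.1   1.7 -13. ] [40.9 -1.4 12.5] [25.5  5.7 -0.4]
226 239 280 [ 34.5  -1.1 -13.1] [35.1 -1.4 11.6] [26.2  2.9 -0.4]
230 239 279 [ 34.5  -3.8 -13.2] [30.9 -2.  10.8] [25.5  0.7 -1. ]
200 [[  6.3  26.4 -29.7]
 [  5.6  26.7  29.2]]
203 [[  4.1  25.7 -29.4]
 [  2.1  26.4  28.6]]
206 [[  3.1  24.5 -29.2]
 [  3.6  24.3  29. ]]
209 [[  3.1  23.  -29.3]
 [  3.7  22.7  29.1]]
212 [[  4.   21.  -29.6]
 [  4.7  20.7  29.4]]
215 [[139.4 -39.6 -58.2]
 [138.7 -39.3  55.4]]
290 [[  6.1 -26.  -14. ]
 [  5.2 -25.3  15.9]]
292 [[  4.2 -25.9 -13.8]
 [  3.  -25.   15.7]]
294 [[  3.  -26.3 -13.7]
 [  3.9 -26.9  15.8]]
296 [[  3.4 -27.8 -13.8]
 [  4.6 -28.8  16. ]]
298 [[  3.6 -29.3 -13.9]
 [  3.  -28.8  15.8]]
300 [[  3.1 -30.2 -13.9]
 [  4.4 -31.2  16. ]]
```

step_arm([
  [-0.1,0.5,-12,0,0,0,50],
  [-0.1,0.5,-26,0,0,0,50],
  [-0.1,0.5,-40,0,0,0,50],
  [-0.1,0.5,-52,0,0,0,50],
  [-0.1,0.5,-58,0,0,0,50],
  [-0.1,0.5,-58,0,0,0,45],
  [-0.1,0.5,-58,0,0,0,40],
  [-0.1,0.5,-58,0,0,0,36],
], force=60)

```text
clock: 4.25
eef_pos: [540.1, -79.8, 93.1]
tcp_rot: [1.616, 1.569, 0.186]
contact_force: [0.2, 0.4, 0.7]
opening: 0.419
```

```bash
python3 - <<'E'
from h import *
s=r.sense();print(s['clock'],s['eef_pos'],s['opening'],s['contact_force'])
p,d=vision.grab_frame("wrist");cv2.imwrite("pics/w3.png",p[:,:,::-1])
E
```

```text
4.25 [540.13185352 -79.80267467  93.09781045] 0.4188466128141678 [0.19823734 0.35774683 0.73040648]
```

View pics/w3.png

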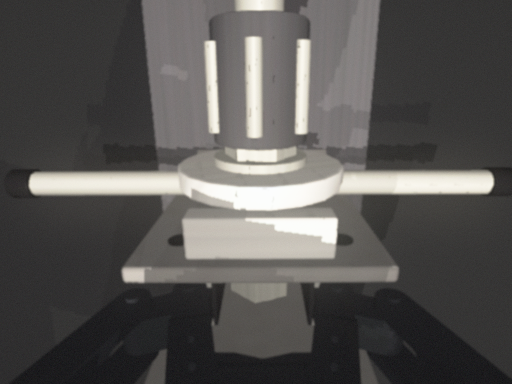

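The fingers straddle the head: the pads are at columns about 213 and 313, and the head is around (259,290). I'll close in two stages so the flats seat against the pads.

step_arm([
  [0,0,-0.5,0,0,0,30],
  [0,0,-0.5,0,0,0,26],
  [0,0,-0.5,0,0,0,26],
  [0,0,-0.5,0,0,0,26],
  [0,0,-0.5,0,0,0,26],
  [0,0,-0.5,0,0,0,26],
  [0,0,-0.5,0,0,0,20],
  [0,0,-0.5,0,0,0,15],
], force=50)

```text
clock: 5.3
eef_pos: [540.1, -79.1, 92.9]
tcp_rot: [1.988, 1.568, 0.558]
contact_force: [-1.3, 6.2, 3.4]
opening: 0.289
```

```bash
python3 - <<'E'
from h import *
s=r.sense();print(s['clock'],s['eef_pos'],s['opening']*85.4,s['contact_force'],s['wrist_torque'])
p,d=vision.grab_frame("wrist");cv2.imwrite("pics/w4.png",p[:,:,::-1])
E
```

```text
5.3 [540.12700405 -79.08104698  92.85938634] 24.67802411889298 [-1.34235771  6.23314902  3.43623246] [ 0.82363104  0.12506729 -0.05239141]
```

View pics/w4.png

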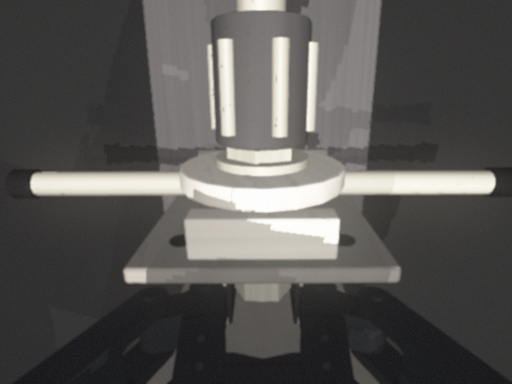

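step_arm([
  [0,0.3,0,0,0,0,10],
  [0,0.3,0,0,0,0,10],
  [0,0.3,0,0,0,0,10],
  [0,0.3,0,0,0,0,10],
  [0,0.3,0,0,0,0,10],
  [0,0.3,0,0,0,0,10],
  [0,0.3,0,0,0,0,10],
  [0,0.3,0,0,0,0,10],
], force=80)

```text
clock: 6.35
eef_pos: [540.2, -78.9, 93.0]
tcp_rot: [1.9, 1.568, 0.47]
contact_force: [-1.8, -3.1, 5.5]
opening: 0.275
```

```bash
python3 - <<'E'
from h import *
s=r.sense();print(s['clock'],s['eef_pos'],s['opening']*85.4,s['contact_force'],s['wrist_torque'])
p,d=vision.grab_frame("wrist");cv2.imwrite("pics/w5.png",p[:,:,::-1])
a=cv2.imread("pics/w4.png")[0:320,140:380];b=p[0:320,140:380,::-1]
cv2.imwrite("pics/c45.png",cv2.resize(np.hstack([a,b]),None,fx=1.6,fy=1.6))
E
```

```text
6.35 [540.15955214 -78.93841375  92.97761893] 23.45483386787796 [-1.75641479 -3.07447959  5.48953068] [-0.28839949  0.29671388 -0.06606634]
```

View pics/c45.png

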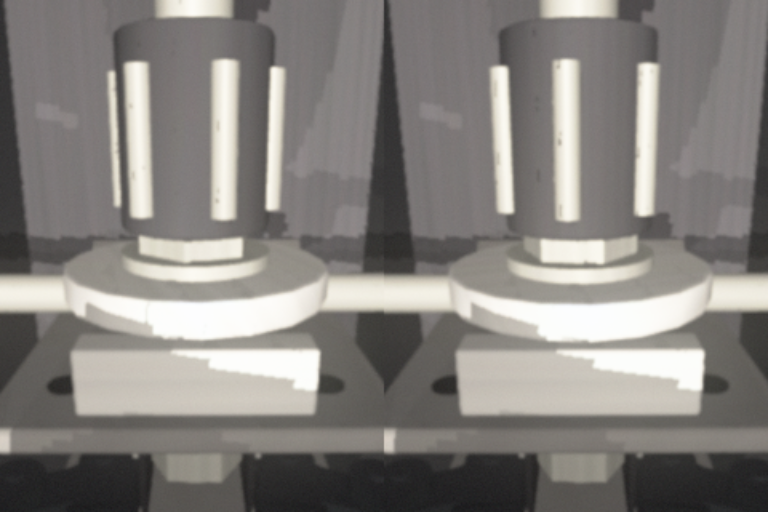

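step_arm([
  [0,0,0,0,0,0,10],
  [0,0,0,0,0,0,10],
  [0,0,0,0,0,0,10],
  [0,0,0,0,0,0,10],
  [0,0,0,0,0,0,10],
  [0,0,0,0,0,0,10],
  [0,0,0,0,0,0,10],
  [0,0,0,0,0,0,10],
])

```text
clock: 7.4
eef_pos: [540.1, -78.9, 93.0]
tcp_rot: [1.912, 1.568, 0.483]
contact_force: [-2.3, -0.6, 5.0]
opening: 0.275
```

step_arm([
  [0,0,0,0,0,0,10],
  [0,0,0,0,0,0,10],
  [0,0,0,0,0,0,10],
  [0,0,0,0,0,0,10],
  [0,0,0,0,0,0,10],
  [0,0,0,0,0,0,10],
  [0,0,0,0,0,0,10],
  [0,0,0,0,0,0,10],
])

```text
clock: 8.4
eef_pos: [540.1, -78.9, 93.0]
tcp_rot: [1.919, 1.568, 0.489]
contact_force: [-1.3, -1.1, 3.9]
opening: 0.28
```

```bash
cat > look.py <<'E'
from h import *
import sys
k=sys.argv[1]
s=r.sense();print(s['clock'],s['eef_pos'],s['opening']*85.4,s['contact_force'],s['wrist_torque'])
p,d=vision.grab_frame("wrist");cv2.imwrite(f"pics/w{k}.png",p[:,:,::-1])
a=cv2.imread(f"pics/w{sys.argv[2]}.png")[0:320,140:380];b=p[0:320,140:380,::-1]
cv2.imwrite(f"pics/c{k}.png",cv2.resize(np.hstack([a,b]),None,fx=1.6,fy=1.6))
print("diff socket",np.abs(a[:150].astype(int)-b[:150]).mean(),"head",np.abs(a[280:].astype(int)-b[280:]).mean())
E
python3 look.py 6 5
```

```text
8.4 [540.10803847 -78.93420336  92.9523973 ] 23.938008340069537 [-1.33823069 -1.08580863  3.92747628] [-0.20416046  0.28508065 -0.04428946]
diff socket 11.462074074074074 head 2.061840277777778
```

View pics/c6.png

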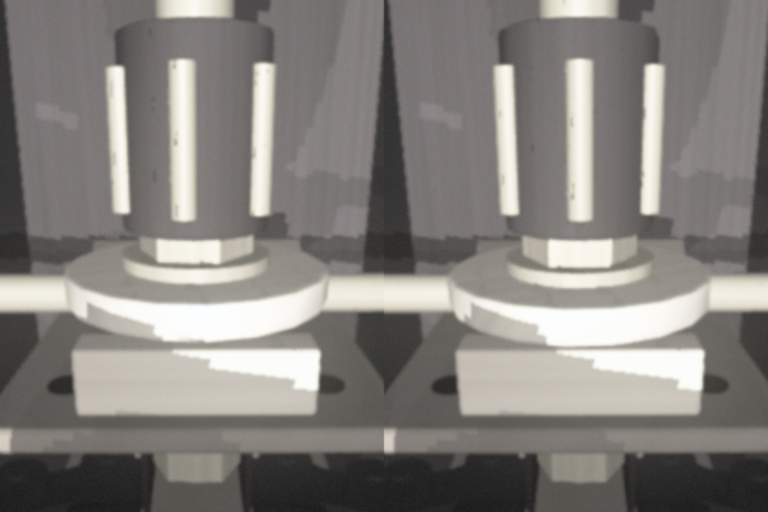

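step_arm([
  [0,0,0,0,0,0,10],
  [0,0,0,0,0,0,10],
  [0,0,0,0,0,0,10],
  [0,0,0,0,0,0,10],
  [0,0,0,0,0,0,10],
  [0,0,0,0,0,0,10],
  [0,0,0,0,0,0,10],
  [0,0,0,0,0,0,10],
])

```text
clock: 9.45
eef_pos: [540.1, -79.0, 93.0]
tcp_rot: [1.919, 1.568, 0.49]
contact_force: [-1.7, -1.2, 5.3]
opening: 0.28
```

step_arm([
  [0,0,0,0,0,0,10],
  [0,0,0,0,0,0,10],
  [0,0,0,0,0,0,10],
  [0,0,0,0,0,0,10],
  [0,0,0,0,0,0,10],
  [0,0,0,0,0,0,10],
  [0,0,0,0,0,0,10],
  [0,0,0,0,0,0,10],
])

```text
clock: 10.45
eef_pos: [540.1, -78.9, 93.0]
tcp_rot: [1.926, 1.568, 0.496]
contact_force: [-1.3, -1.0, 4.3]
opening: 0.275
```

step_arm([
  [0,0,0,0,0,0,10],
  [0,0,0,0,0,0,10],
  [0,0,0,0,0,0,10],
  [0,0,0,0,0,0,10],
  [0,0,0,0,0,0,10],
  [0,0,0,0,0,0,10],
  [0,0,0,0,0,0,10],
  [0,0,0,0,0,0,10],
])

```text
clock: 11.45
eef_pos: [540.1, -79.0, 93.0]
tcp_rot: [1.895, 1.568, 0.466]
contact_force: [-2.4, -1.4, 5.1]
opening: 0.276
```

step_arm([
  [0,0,0,0,0,0,10],
  [0,0,0,0,0,0,10],
  [0,0,0,0,0,0,10],
  [0,0,0,0,0,0,10],
  [0,0,0,0,0,0,10],
  [0,0,0,0,0,0,10],
  [0,0,0,0,0,0,10],
  [0,0,0,0,0,0,10],
])

```text
clock: 12.45
eef_pos: [540.1, -79.0, 93.0]
tcp_rot: [1.891, 1.568, 0.462]
contact_force: [-1.9, -1.4, 4.6]
opening: 0.28
```

step_arm([
  [0,0,0,0,0,0,10],
  [0,0,0,0,0,0,10],
  [0,0,0,0,0,0,10],
  [0,0,0,0,0,0,10],
  [0,0,0,0,0,0,10],
  [0,0,0,0,0,0,10],
  [0,0,0,0,0,0,10],
  [0,0,0,0,0,0,10],
])

```text
clock: 13.45
eef_pos: [540.2, -79.0, 93.0]
tcp_rot: [1.883, 1.568, 0.453]
contact_force: [-2.3, -1.8, 4.9]
opening: 0.282
```

```bash
python3 look.py 7 6;python3 look.py 8 7; python3 look.py 9 7
```

```text
13.45 [540.1574711  -78.96886158  92.98713677] 24.049824543380797 [-2.25990249 -1.75420957  4.92703354] [-0.25246256  0.22354376 -0.09197946]
diff socket 6.032305555555555 head 2.0264930555555556
13.5 [540.14586513 -78.96721535  92.97497159] 23.378135834276012 [-0.9563207  -0.45439647  5.13644241] [-0.32275941  0.29869949 -0.07787259]
diff socket 1.3588796296296297 head 2.016875
13.55 [540.13067188 -78.95383288  92.97489699] 23.518404909374137 [-2.34748246 -0.01639286  4.71720119] [-0.26071909  0.26808903 -0.06029718]
diff socket 1.365537037037037 head 2.0165625
```

step_arm([
  [0,0,0,0,0,0,10],
  [0,0,0,0,0,0,10],
  [0,0,0,0,0,0,10],
  [0,0,0,0,0,0,10],
  [0,0,0,0,0,0,10],
  [0,0,0,0,0,0,10],
  [0,0,0,0,0,0,10],
  [0,0,0,0,0,0,10],
])

```text
clock: 14.6
eef_pos: [540.2, -79.0, 93.0]
tcp_rot: [1.88, 1.568, 0.45]
contact_force: [-2.6, -1.1, 4.4]
opening: 0.274
```

```bash
python3 look.py 10 7; python3 - <<'E'
from h import *
a=cv2.imread("pics/w5.png")[180:320,150:370];b=cv2.imread("pics/w10.png")[180:320,150:370]
p,d=vision.grab_frame("top");cv2.imwrite("pics/top1.png",p[:,:,::-1])
t=cv2.imread("pics/top0.png");D=np.abs(t.astype(int)-p[:,:,::-1]).max(2)
for n,(x0,y0,x1,y1) in dict(bottle=(95,195,140,235),dish=(110,140,155,185),box=(365,118,420,178),spanner=(380,200,405,275)).items():
    g0=cv2.cvtColor(t,cv2.COLOR_BGR2GRAY)[y0:y1,x0:x1].astype(np.float32);g1=cv2.cvtColor(p,cv2.COLOR_RGB2GRAY)[y0:y1,x0:x1].astype(np.float32)
    print(n,D[y0:y1,x0:x1].mean(),cv2.phaseCorrelate(g0,g1))
E
```

```text
14.6 [540.16755966 -78.96288998  92.98754169] 23.40330464069425 [-2.6337552  -1.10058458  4.36353586] [-0.28935493  0.32361845 -0.04897022]
diff socket 1.3686203703703703 head 2.010451388888889
bottle 17.78388888888889 ((0.49305123464688805, -0.06427116062872784), 1.0576696957482232)
dish 21.035555555555554 ((0.42380120479404226, 0.6178716534396393), 0.8563478102507415)
box 21.315151515151516 ((-0.115357243010898, 0.01814315981096115), 1.0774788072374133)
spanner 15.3904 ((0.6964184622366378, 0.7229534498481911), 0.881243313852946)
```

View pics/c10.png

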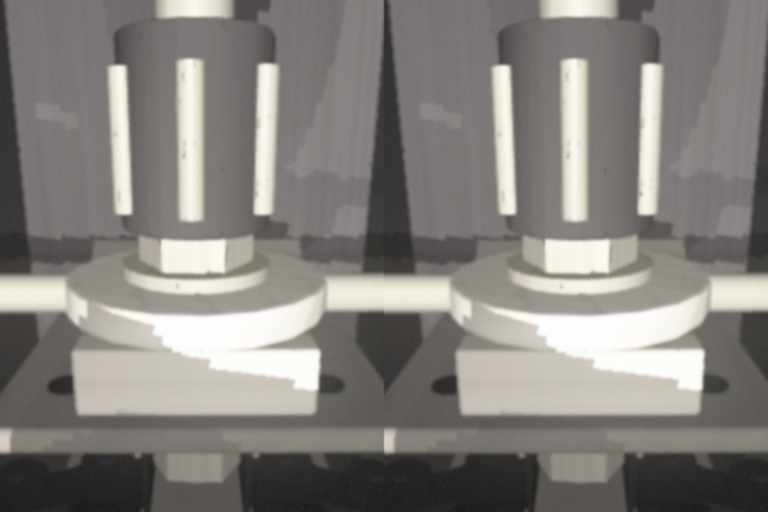

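```bash
python3 -c "
from rig import r,order
print(order.sign_off())"
```

```text
the job is handed in; nothing more can be done
None
```

The bolt head was held still until the driver stalled, and I handed the job in at about 14.7 s with the head still gripped.

I found the clamp in the top and wrist camera images: yaw about 8.1°, head at about (541.6, −80). I lowered the fingers into the gap on either side of the head and closed them in two stages, finishing at 80 N.

**Last checks:**
- **Grip:** the opening read about 23.4 to 24 mm, which matches the 24 mm flats. The head looked the same in the pictures, and the wrist force was about 5 N.
- **Driver and disc:** pictures from 13.45 s to 14.6 s show the fluted socket not turning, with image differences at noise level. The disc had moved in towards the rod and stopped. I judged it to be home from that stall; I did not measure the gap directly.
- **Loose items:** in the top view the bottle, spanner, dish and box shifted by at most 1 pixel from the first picture. The raw image differences there were 15 to 21 grey levels. I put that down to changed lighting or noise without checking it; the arm never went near them.

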